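# Brake lever check on the garage bench

### The arm

A 7-joint arm with a two-finger parallel gripper is mounted at the origin on the work surface. World frame = base frame: x ahead of the robot, y to its left, z up, the work surface at z = 0. Lengths are in mm, angles in rad, forces in N, time in s.
With the tool pointing down it reaches from about 400 to 875 mm from the base axis. Payload 4.4 kg.
Tool frame: the origin (TCP) lies midway between the tips of the shut fingers; the grasp point (between the pads) lies behind it (ctrl.grip_point_offset is the x of the grasp point in the tool frame, in mm); x points along the fingers, z is the direction in which the jaws open and shut, and the axes are right-handed (so a half turn about x gives the same grasp; the last joint's range is limited). The gripper opens to 85 mm and grips with 20 to 120 N. Pads are 22 mm wide; open, the fingers measure 114 mm over their backs; the gripper's body (76 mm by 85 mm) begins 54 mm behind the grasp point. The pads swing forward as they close: fully open they stand 13 mm farther back than shut.
Start: joints at [1.247, 0.628, 0.038, 1.517, -0.027, 0.996, -0.02], TCP at [165.747, -628.527, 231.313] pointing down, gripper open.
Joint ranges: [-3.06, 3.06], [-0.37, 2.12], [-1.25, 1.32], [0.18, 2.47], [-1.1, 4.24], [0.23, 1.98], [-2.94, 2.94]. Speed limits (rad/s): [2.57, 2.57, 3.14, 3.14, 3.14, 3.14, 3.14].

### API

Orientations are given as [roll, pitch, yaw] about the fixed x, y, z axes, in that order (R = Rz(yaw) Ry(pitch) Rx(roll)).
In Python, from cell import status, eyes, ctrl gives the robot as it stands. The module is installed in compiled form; this text tells all that it offers.
- The arm moves only by the tool apply_moves, never from a script. Its argument "targets" is a list of rows, each a list of 3 entries, a list of its own where there are three numbers: the shift along the tool's x, y, z in mm, then the turn about the tool's x in degrees, then the finger opening in mm, from 0 to 85.4. In form: [[[dx, dy, dz], roll, claw], ...]. A call has 1 to 10 rows; each row shifts and turns the pose as measured when the row begins, along the tool's axes as they then stand; what a row does not reach is not made up. A row lasts 1/8 s, in which the tool goes at most 62.5 mm and 10.7 degrees, less where a joint would pass 70% of its speed; a pose out of reach is approached as far as the arm can. A call is refused whole if a number of a shift passes 62.5 or a number of a turn 10.7, either way. A call with a gripper value outside its range is refused whole. The fingers move at their own pace and stop on an object; the grip force is fixed at half the most. Time passes only in rows, so rows that do not move let the fingers close. It gives the time, the measured TCP pose, the force and the opening at its end, in the units of the state.
- status.read_state(): the state, without advancing time (a new reading comes with each control period).
- eyes.get_image(name): name is "scene" or "side" or "wrist"; returns (picture, depth): 384x512x3 uint8, blue, green, red; 384x512 float32, mm along the optical axis (not along the pixel's ray), 0 where there is no reading.
- eyes.camera_params(name): a dict with "fx", "fy", "cx", "cy" (pixels), "R" (3x3) and "t" (3): a world point X has camera coordinates R X + t. Camera axes: x right, y down, z forward; pixel columns grow to the right and rows downward; lengths in mm; the calibration is good to about 2 mm. A picture is of the moment at which its call begins: read the wrist's pose just before it. camera_params takes no time and is no camera call; for the wrist camera it gives the pose at the moment of the call.
- ctrl.finish_job(): hands the job in, once; it reports no verdict.
The state is a dict: "clock": time; "qpos": joint angles; "qd": joint speeds; "tau": joint torques, N m; "eef_pos": TCP position; "tool_rot": TCP orientation; "force": force on the tool from outside, world axes, zero at the start; "torque": the same for the moment, N m; "width": finger opening in mm.
Only numpy, scipy, OpenCV 4.12 (cv2) and the standard library are available. Lean on these libraries where they do the work, as an engineer would, in place of code of your own. Each camera call takes 0.05 s, during which the arm holds its last target.

### The job

Check the red brake lever on its bar end: with the outside of the closed fingers press it in towards its grip until it comes up against its stop, stay there for a moment, and let it come all the way back out. Then press it in to the stop again and finish while still holding it there with the fingers, firmly but without forcing it. Pinch or pick up nothing, touch neither the rubber grip nor the lever's inner side, and leave the clutch lever and everything else on the bench as it is.

Things in the scene. Friction and masses are not known exactly. Their poses are not given: they have to be found in the camera images.
- brake_stand: Brake bar end. Fixed clamp stand (base plate 120 x 150 x 12 mm, post at -90 mm in y, top at 196 mm) with a level handlebar end, axis 170 mm up. Origin on the bench under the bar axis at the grip's inner end; own +y runs along the bar to its free end at 120 mm; own +x is level, from lever to bar; lever on the robot's side. Red lever, red collar, flat reservoir (top at 195 mm). Either stand may be left or right.
- brake_travel (a joint): Brake lever angle (rad): 0 = fully out, grows as pressed towards the grip (clockwise from above), firm stop at 0.22 tip still 13 mm short of the grip. Vertical hinge at stand x -45, y -35 mm. Sprung: at point brake_press (110 mm out) about 2 N starts it, 7 to 9 N brings it to the stop; beyond, force rises steeply (15 N is surely on the stop). Over 45 N is forcing it.
- brake_lever: Red brake lever; blade 14 mm high, 8 mm thick. Origin on the hinge axis at mid height, 170 mm up; own +y runs along the blade to its tip, +x towards the grip (turns with the lever; at rest as the stand's axes). Straight from y 45 to 145 mm, outer face at x -30 mm, round end 18 mm across at y 150. Its inner side has a thin black lining, not to be touched. Nothing in front or above.
- brake_grip_mid (a point): Centre of the black ribbed rubber grip on the brake bar, 32 mm thick (38 mm at its red collar), 118 mm long along the bar, axis 170 mm above the bench. Not to be touched.
- brake_press (a point): Point to press: on the outer face (facing the robot) of the red brake blade, 110 mm from the hinge along its y, at the blade's mid height. Axes as the blade's: push along +x. It moves about 25 mm from rest to stop.
- clutch_stand: Clutch bar end, mirror image of the brake one. Fixed clamp stand (base plate 120 x 150 x 12 mm, post at +90 mm in y, top at 196 mm) with a level handlebar end, axis 170 mm up. Origin on the bench under the bar axis at the grip's inner end; own -y runs along the bar to its free end at 120 mm; own +x is level, from lever to bar; lever on the robot's side. Dark steel lever, blue collar, no reservoir.
- clutch_travel (a joint): Angle (rad) of the dark clutch lever, 0 = fully out, sprung, same size as the brake lever. Leave it alone.
- spare_grip_mid (a point): Spare black rubber grip tube, standing upright 110 mm high, 36 mm across, about 90 mm behind the brake bar; point at its centre, half-way up. Bystander.
- bolt_jar: Glass jar with aluminium lid, 54 mm across, 70 mm high, standing behind the clutch bar. Origin centre of underside. Bystander.
- wrench: Steel wrench 170 mm long, lying flat in front of the stands. Origin at its underside, near its middle. Bystander.
- fluid_bottle: Yellow bottle with black cap, 60 mm across, 150 mm high, beyond the stands. Origin centre of underside. Bystander.
- screwdriver: Screwdriver with green handle, lying on the left. Bystander.
- parts_tray: Grey open tray 120 x 160 x 35 mm, on the right. Origin centre of underside. Bystander.
- mug: Blue mug 80 mm across, 90 mm high, at the left. Origin centre of underside. Bystander.

How it is judged:
By the outcome, as a careful person would: the job done as asked, in the order asked, and still so for the second after the job is handed in, while the arm keeps its last pose, push and grip.
It also fails if it takes over 54 s, if anything falls off the work surface, if the arm or the gripper's body presses on something with over 40 N, if the wrist force passes 120 N, or if a joint passes its speed limit or range.

## Working session

There is one attempt and no reset: what is moved stays moved. The work goes in short steps, Python scripts to look and compute and a tool call to move; the robot and the scene stay as the last step left them, time stands still between calls to the robot, and variables do not carry over. Pictures are saved under pics/ and viewed, and the job is handed in when it is done.

Besides the shell and the picture viewer there is one more tool, called after "Request:" as name(argument=value, ...) on one line, values as JSON. apply_moves: Moves the arm, as the interface text tells. Its arguments: {"type":"object","properties":{"targets":{"type":"array"}},"required":["targets"]}

```bash
mkdir -p pics; python3 - <<'E'
from cell import status, eyes, ctrl
import cv2,numpy as np,pickle
s=status.read_state()
for k,v in s.items(): print(k,np.round(v,3))
print(ctrl.grip_point_offset)
d={}
for n in("scene","side"):
    p=eyes.camera_params(n); im,de=eyes.get_image(n); d[n]=(im,de,p)
    cv2.imwrite(f"pics/{n}0.png",im); print(n,p)
pickle.dump(d,open("v0.pkl","wb"))
E
```

```text
clock 0.0
qpos [ 1.247  0.629  0.038  1.518 -0.027  0.996 -0.02 ]
qd [-0.002 -0.    -0.    -0.002 -0.001 -0.001  0.001]
tau [ 1.0000e-03 -5.6339e+01  1.2260e+00 -1.9344e+01  1.1000e-02  1.1000e-02
  0.0000e+00]
eef_pos [ 165.586 -627.894  230.358]
tool_rot [-3.134  1.569  1.836]
force [ 0.802  0.327 -0.325]
torque [-0.003  0.034  0.007]
width 85.457
-18.700000000000003
scene {'fx': 404.93516891525724, 'fy': 404.93516891525724, 'cx': 253.32770431878697, 'cy': 190.6698773360806, 'R': array([[-0.72388017,  0.68985606, -0.00980393],
       [ 0.51759877,  0.53362186, -0.66883423],
       [-0.45616775, -0.48923034, -0.74334693]]), 't': array([ 437.29135584, -196.77010304, 1786.56016389])}
side {'fx': 434.6267897765901, 'fy': 434.6267897765901, 'cx': 258.7511976039561, 'cy': 186.5590073277264, 'R': array([[-0.97187573, -0.23472874,  0.01897326],
       [-0.17841675,  0.68133959, -0.70989001],
       [ 0.15370436, -0.69331002, -0.70405695]]), 't': array([ 549.93414641,  200.33951333, 1392.53287744])}
```

View pics/scene0.png

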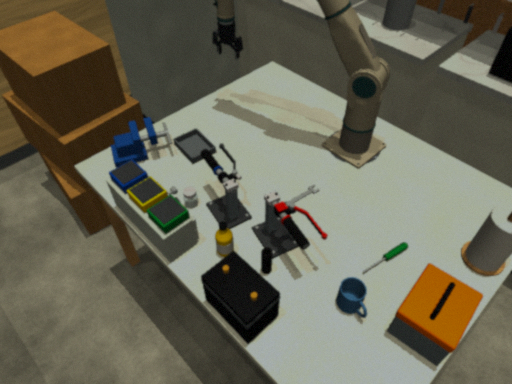

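View pics/side0.png

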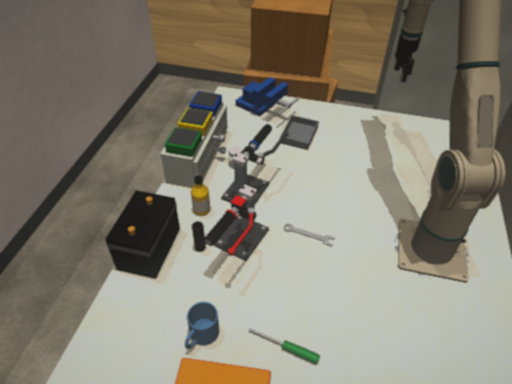

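The scene view shows the red lever from about (280,207) to (325,236). In the side view it runs from (240,203) to (233,250). The clutch is to the robot's right of it. Next I'll mask the red and intersect the rays.

```bash
cat > h.py <<'E'
import numpy as np,cv2,pickle
def ray(p,uv):
    uv=np.atleast_2d(uv).astype(float)
    d=np.c_[(uv[:,0]-p['cx'])/p['fx'],(uv[:,1]-p['cy'])/p['fy'],np.ones(len(uv))]@p['R']
    c=-p['R'].T@p['t']; return c,d
def onplane(p,uv,z):
    c,d=ray(p,uv); return c+d*((z-c[2])/d[:,2])[:,None]
def tri(p1,a,p2,b):
    c1,d1=ray(p1,a);c2,d2=ray(p2,b);d1=d1[0];d2=d2[0]
    s=np.linalg.lstsq(np.c_[d1,-d2],c2-c1,rcond=None)[0]
    x,y=c1+s[0]*d1,c2+s[1]*d2; return (x+y)/2,np.linalg.norm(x-y)
def dep(p,uv,z):
    uv=np.atleast_2d(uv).astype(float)
    q=np.c_[(uv[:,0]-p['cx'])/p['fx'],(uv[:,1]-p['cy'])/p['fy'],np.ones(len(uv))]*np.asarray(z)[:,None]
    return (q-p['t'])@p['R']
def red(im):
    h=cv2.cvtColor(im,cv2.COLOR_BGR2HSV); return (((h[...,0]<8)|(h[...,0]>172))&(h[...,1]>150)&(h[...,2]>70)).astype(np.uint8)
E
python3 - <<'E'
from h import *
d=pickle.load(open("v0.pkl","rb"))
for n in d:
    im,de,p=d[n]; m=red(im)
    k,l,st,c=cv2.connectedComponentsWithStats(m)
    for i in range(1,k):
        if st[i,4]>30:
            print(n,st[i])
            v,u=np.nonzero(l==i); P=dep(p,np.c_[u,v],de[v,u]); ok=de[v,u]>0
            print(ok.sum(),np.round(np.percentile(P[ok],[2,50,98],axis=0)))
            o=np.argsort(P[:,1]) 
            for j in o[::max(1,len(o)//12)]: print(u[j],v[j],np.round(P[j]),np.round(onplane(p,[[u[j],v[j]]],175)[0]))
    x0,y0=(240,180) if n=='scene' else (200,180)
    cv2.imwrite(f"pics/{n}_c.png",cv2.resize(im[y0:y0+90,x0:x0+110],None,fx=7,fy=6,interpolation=cv2.INTER_NEAREST))
E
```

```text
scene [274 202  14  10  91]
91 [[583. 109. 193.]
 [601. 127. 197.]
 [619. 144. 201.]]
275 204 [606. 107. 196.] [593.  95. 175.]
275 206 [612. 112. 195.] [600. 101. 175.]
277 205 [607. 116. 199.] [592. 103. 175.]
275 207 [618. 118. 200.] [603. 104. 175.]
278 206 [607. 121. 198.] [592. 108. 175.]
277 208 [613. 123. 195.] [601. 112. 175.]
281 206 [599. 127. 196.] [585. 115. 175.]
282 206 [595. 128. 195.] [583. 117. 175.]
279 209 [613. 131. 198.] [599. 119. 175.]
284 206 [592. 133. 196.] [578. 122. 175.]
280 210 [614. 137. 198.] [600. 124. 175.]
285 206 [592. 138. 200.] [576. 124. 175.]
283 209 [605. 141. 199.] [590. 128. 175.]
scene [294 207  33  32 116]
115 [[547. 152. 170.]
 [560. 223. 178.]
 [582. 295. 183.]]
294 207 [560. 150. 179.] [558. 148. 175.]
297 208 [556. 159. 178.] [554. 157. 175.]
300 209 [556. 172. 184.] [550. 167. 175.]
302 212 [553. 179. 173.] [555. 180. 175.]
305 212 [552. 189. 181.] [548. 187. 175.]
307 215 [555. 201. 179.] [552. 199. 175.]
311 218 [555. 218. 179.] [552. 216. 175.]
313 222 [561. 232. 176.] [560. 231. 175.]
317 225 [562. 249. 177.] [560. 248. 175.]
319
[... 728 characters left out ...]
41. 192.] [604. 126. 175.]
240 206 [590. 145. 194.] [595. 128. 175.]
side [228 213  25  41 199]
197 [[547.  76.  49.]
 [561. 231. 176.]
 [581. 296. 181.]]
252 222 [571.  73.  49.] [546. 178. 175.]
250 215 [557. 159. 180.] [558. 154. 175.]
250 219 [553. 172. 179.] [554. 169. 175.]
250 225 [549. 191. 175.] [549. 191. 175.]
249 228 [548. 205. 179.] [549. 202. 175.]
246 232 [553. 218. 175.] [553. 218. 175.]
242 234 [561. 230. 178.] [562. 227. 175.]
241 240 [561. 243. 168.] [559. 248. 175.]
239 242 [563. 255. 173.] [562. 256. 175.]
234 244 [574. 266. 175.] [574. 266. 175.]
232 247 [576. 278. 176.] [576. 277. 175.]
234 251 [567. 289. 176.] [567. 289. 175.]
231 253 [573. 296. 174.] [573. 297. 175.]
```

```bash
sleep 0
python3 - <<'E'
from cell import status,eyes
from scipy.spatial.transform import Rotation as Ro
import numpy as np
s=status.read_state(); R=Ro.from_euler('xyz',s['tool_rot']).as_matrix(); print(R.round(3))
p=eyes.camera_params('wrist'); C=-p['R'].T@p['t']; print('cam in tool',(R.T@(C-s['eef_pos'])).round(1)); print((p['R']@R).round(2))
for w in [(450,-400,330),(480,0,330),(470,200,330)]: print(w,(R.T@(np.array(w)-s['eef_pos'])).round(0))
E
```

```text
[[-0.     0.967  0.255]
 [ 0.002  0.255 -0.967]
 [-1.    -0.    -0.002]]
cam in tool [-143.4   66.2    1.4]
[[-0.   -0.    1.  ]
 [-0.26 -0.97 -0.  ]
 [ 0.97 -0.26  0.  ]]
(450, -400, 330) [ -99.  333. -148.]
(480, 0, 330) [ -99.  464. -527.]
(470, 200, 330) [ -98.  505. -723.]
```

View pics/side_c.png

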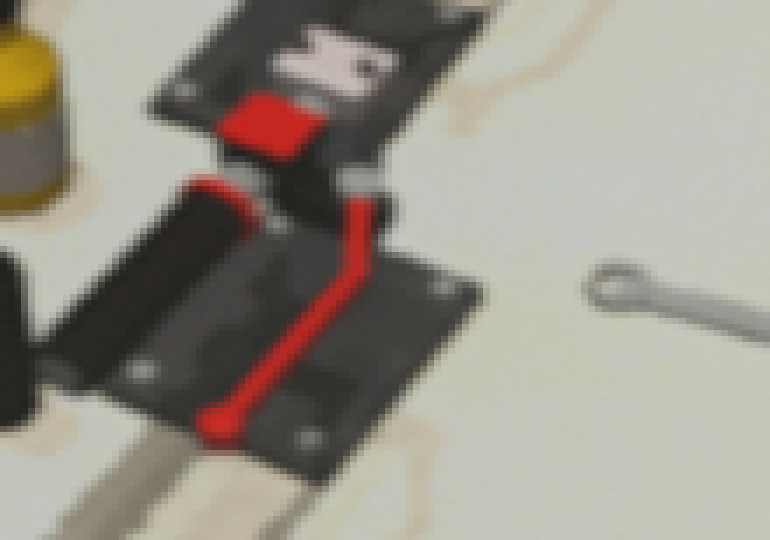

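View pics/scene_c.png

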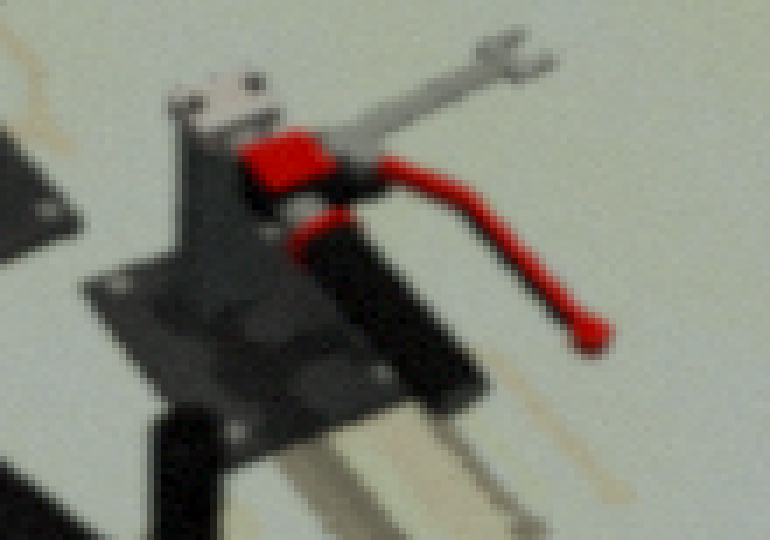

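Request:
apply_moves(targets=[[[-17, 55, -25], 0, 0], [[-17, 55, -25], 0, 0], [[-17, 55, -25], 0, 0], [[-17, 55, -25], 0, 0], [[-17, 55, -25], 0, 0], [[-17, 55, -25], 0, 0]])

```text
clock: 0.85
eef_pos: [442.9, -401.1, 328.3]
tool_rot: [-2.48, 1.561, 2.477]
force: [-0.1, -1.1, 0.0]
width: 0.2
```

Request:
apply_moves(targets=[[[0, 17, -55], 0, 0], [[0, 17, -55], 0, 0], [[0, 17, -55], 0, 0], [[0, 17, -55], 0, 0], [[0, 17, -55], 0, 0], [[0, 17, -55], 0, 0], [[0, 17, -55], 0, 0]])

```text
clock: 1.72
eef_pos: [466.9, 14.9, 329.5]
tool_rot: [-2.686, 1.563, 2.275]
force: [1.6, 0.5, 0.2]
width: 0.2
```

Request:
apply_moves(targets=[[[0, 8, -30], -10, 0], [[0, 13, -28], -10, 0], [[0, 17, -25], -10, 0], [[0, 20, -20], -10, 0], [[0, 25, -17], -10, 0], [[0, 27, -13], -9, 0], [[0, 0, 0], 0, 0]])

```text
clock: 2.6
eef_pos: [462.4, 206.7, 329.0]
tool_rot: [2.757, 1.56, 2.509]
force: [0.5, 0.4, 0.2]
width: -0.3
```

```bash
cat >> h.py <<'E'
from scipy.spatial.transform import Rotation as Ro
def snap(tag):
    from cell import status,eyes
    s=status.read_state(); p=eyes.camera_params('wrist'); im,de=eyes.get_image('wrist')
    cv2.imwrite(f'pics/{tag}.png',im); pickle.dump((s,p,im,de),open(tag+'.pkl','wb'))
    R=Ro.from_euler('xyz',s['tool_rot']).as_matrix()
    print(s['clock'],s['eef_pos'],s['width'],np.round(s['force'],1)); print(R.round(3)); return s,p,im,de,R
E
python3 -c "
from h import *
snap('w1')"
```

```text
2.6 [462.37714792 206.68665208 329.006999  ] -0.29966185140581214 [0.5 0.4 0.2]
[[-0.009  0.246  0.969]
 [ 0.006  0.969 -0.246]
 [-1.     0.004 -0.01 ]]
```

View pics/w1.png

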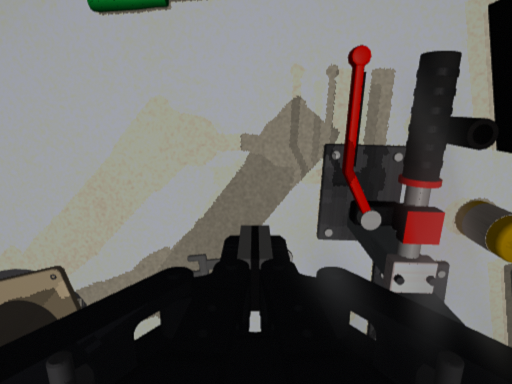

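Wrist view: the red blade runs from (349,165) to the round end at (359,56), with the hinge at (371,220). The grip is at (432,120), and the closed fingers are at (255,240).

```bash
cat >> h.py <<'E'
def blade(tag,z=177,Rg=None):
    s,p,im,de=pickle.load(open(tag+'.pkl','rb')); m=red(im)
    k,l,st,c=cv2.connectedComponentsWithStats(m)
    # blade: component containing pixels that are elongated, largest aspect
    i=max(range(1,k),key=lambda i:max(st[i,2],st[i,3])); print(st[i])
    v,u=np.nonzero(l==i); P=dep(p,np.c_[u,v],de[v,u]); P=P[de[v,u]>0]
    print('depth z pct',np.percentile(P[:,2],[5,50,95]).round(1))
    rows=np.unique(v); L=[];Rr=[];
    for r in rows: 
        uu=u[v==r]; L.append((uu.min()-.5,r)); Rr.append((uu.max()+.5,r))
    return s,p,np.array(L),np.array(Rr),l==i
E
python3 - <<'E'
from h import *
s,p,L,Rr,m=blade('w1')
for z in (177,163): 
  print(z)
  A=onplane(p,L,z);B=onplane(p,Rr,z)
  for i in range(0,len(A),8): print(L[i],Rr[i],A[i,:2].round(1),B[i,:2].round(1))
A=onplane(p,L,177)
sel=(L[:,1]>75)&(L[:,1]<155)
q=np.polyfit(A[sel,1],A[sel,0],1); print('outer x=',q,'angle',np.degrees(np.arctan(q[0])))
B=onplane(p,Rr,177); qb=np.polyfit(B[sel,1],B[sel,0],1); print(qb)
print('tip px circle');
# stand direction from grip/collar red edges etc
s_,p_,im,de=pickle.load(open('w1.pkl','rb'))
print('hinge px depth',dep(p,[[371,219]],[de[219,371]]),onplane(p,[[371,219]],180))
for uv in [(439,60),(432,120),(424,170)]: print('grip',dep(p,[uv],[de[uv[1],uv[0]]]))
print('tip',onplane(p,[[359.5,55.5]],177),dep(p,[[359,55]],[de[55,359]]))
print('fingertip',dep(p,[(255,235),(245,235),(268,235)],[de[235,255],de[235,245],de[235,268]]))
E
```

```text
[ 345   45   26  169 1614]
depth z pct [176.4 177.9 179.4]
177
[361.5  45. ] [362.5  45. ] [579.4 294.6] [580.2 294.4]
[351.5  53. ] [370.5  53. ] [570.  290.5] [585.9 286.4]
[352.5  61. ] [368.5  61. ] [569.7 283.9] [583.2 280.4]
[354.5  69. ] [363.5  69. ] [570.3 277. ] [577.9 275. ]
[354.5  77. ] [362.5  77. ] [569.2 270.4] [576.  268.7]
[353.5  85. ] [361.5  85. ] [567.2 264. ] [574.1 262.3]
[352.5  93. ] [361.5  93. ] [565.2 257.5] [572.9 255.5]
[351.5 101. ] [360.5 101. ] [563.2 251. ] [571. 249.]
[350.5 109. ] [359.5 109. ] [561.1 244.3] [568.9 242.3]
[349.5 117. ] [358.5 117. ] [559.  237.6] [566.9 235.6]
[349.5 125. ] [357.5 125. ] [557.8 230.5] [564.8 228.7]
[348.5 133. ] [356.5 133. ] [555.6 223.6] [562.8 221.8]
[347.5 141. ] [355.5 141. ] [553.5 216.6] [560.6 214.8]
[347.5 149. ] [354.5 149. ] [552.2 209.3] [558.5 207.7]
[346.5 157. ] [353.5 157. ] [550.  202.1] [556.3 200.5]
[345.5 165. ] [353.5 165. ] [547.7 194.8] [555. 193.]
[344.5 173. ] [354.5 173. ] [545.5 187.5] [554.6 185.1]
[348.5 181. ] [358.5 181. ] [547.8 178.8] [557.  176.5]
[351.5 189. ] [361.5 189. ] [549.
[... 1306 characters left out ...]
3.9]
[358.5 205. ] [368.5 205. ] [556.5 147.2] [566.3 144.8]
[362.5 213. ] [363.5 213. ] [559.  137.7] [560.  137.5]
outer x= [2.81402171e-01 4.92628079e+02] angle 15.716717155149986
[2.85516642e-01 4.99624128e+02]
tip px circle
hinge px depth [[561.87797084 136.49213309 179.46806105]] [[561.73067848 136.73098903 180.        ]]
grip [[638.17113342 266.17965224 184.60534191]]
grip [[626.42762245 218.08773081 185.90181097]]
grip [[614.74387666 174.6877015  185.34804801]]
tip [[576.3516558  286.76434786 177.        ]] [[575.43707675 287.15702803 178.74629892]]
fingertip [[466.3289675  215.74577233 345.07592055]
 [462.06024685 216.61374838 344.61860768]
 [471.74816166 214.14042882 344.509431  ]]
```

```bash
python3 - <<'E'
from h import *
s,p,im,de=pickle.load(open('w1.pkl','rb'))
R=Ro.from_euler('xyz',s['tool_rot']).as_matrix()
v,u=np.mgrid[200:384,60:450]; v=v.ravel();u=u.ravel()
P=(dep(p,np.c_[u,v],de[v,u])-s['eef_pos'])@R
ok=(de[v,u]>0)&(de[v,u]<200)
P=P[ok]
for a in range(-110,12,6):
    q=P[(P[:,0]>=a)&(P[:,0]<a+6)]
    if len(q)>5: print(a,len(q),'z',q[:,2].min().round(1),q[:,2].max().round(1),'y',q[:,1].min().round(1),q[:,1].max().round(1))
E
```

```text
-104 1187 z -17.8 20.3 y 16.8 20.3
-98 2919 z -24.4 26.2 y 10.5 20.0
-92 4920 z -41.2 43.8 y 4.1 17.5
-86 5333 z -44.9 47.4 y 1.2 17.4
-80 6734 z -48.4 50.7 y -7.7 17.4
-74 5466 z -49.7 51.6 y -7.9 17.2
-68 2912 z -46.9 48.5 y -9.6 16.7
-62 4386 z -41.0 43.7 y -9.8 12.2
-56 2634 z -36.1 39.0 y -9.8 13.5
-50 1711 z -32.0 34.2 y -13.0 13.2
-44 648 z -20.1 22.5 y -12.2 12.6
-38 398 z -5.4 7.7 y -12.4 10.8
-32 391 z -12.4 14.8 y 5.2 10.6
-26 403 z -12.2 14.9 y 5.0 10.6
-20 343 z -12.3 14.9 y 5.2 10.6
-14 290 z -12.3 14.7 y 5.3 10.7
-8 79 z -10.1 13.0 y 5.3 10.4
```

Request:
apply_moves(targets=[[[0, 0, 0], 8, 0], [[20, 27, 16], 0, 0], [[40, 27, 16], 0, 0], [[40, 25, 14], 0, 0], [[20, 0, 0], 0, 0], [[0, 0, 0], 0, 0]])

```text
clock: 3.4
eef_pos: [539.8, 250.4, 204.2]
tool_rot: [-2.216, 1.562, -2.633]
force: [-0.3, -1.6, 0.0]
width: 0.0
```

```bash
cat > w2.py <<'E'
from h import *
import sys
t=sys.argv[1]
s,p,im,de,R=snap(t)
h=np.array([562,136.6]);
s,p,L,Rr,m=blade(t)
A=onplane(p,L,177)
# fit straight part using lever-frame distance along blade
yd=np.array([.272,.962]); al=(A[:,:2]-h)@yd
sel=(al>65)&(al<132)
if sel.sum()>8:
    q=np.polyfit(A[sel,1],A[sel,0],1); th=np.arctan(q[0]); print('blade angle deg',np.degrees(th),'n',sel.sum())
    ly=np.array([np.sin(th),np.cos(th)]);lx=np.array([np.cos(th),-np.sin(th)])
    print('offset of outer face from hinge',((A[sel,:2]-h)@lx).mean())
    pp=h+110*ly-30*lx; print('press',pp,'in tool',(R.T@(np.r_[pp,170]-s['eef_pos'])).round(1))
    print('grip dir check lx in tool',(R.T@np.r_[lx,0]).round(3))
E
python3 w2.py w2
```

```text
3.4 [539.75702746 250.37598339 204.24938819] 0.03814382561116813 [-0.3 -1.6  0. ]
[[-0.007  0.405  0.914]
 [-0.004  0.914 -0.405]
 [-1.    -0.007 -0.005]]
[ 274  118   37  158 2407]
depth z pct [176.7 177.9 179.4]
blade angle deg 15.639273382586156 n 108
offset of outer face from hinge -29.31028923502062
press [562.76445499 250.61497976] in tool [34.1  9.8 21.1]
grip dir check lx in tool [-0.006  0.143  0.99 ]
```

View pics/w2.png

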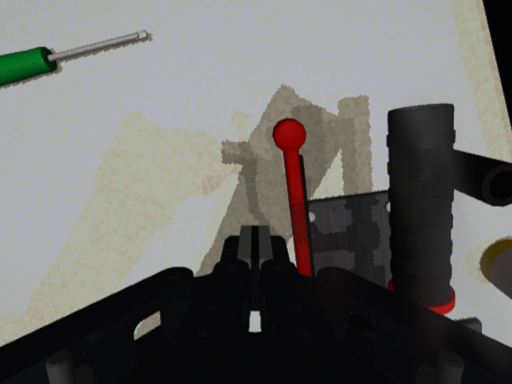

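The second view agrees: the blade runs from (289,134) down to (305,275), with the fingers to its left. The face angle is 15.6° and the top is at 178. The press point lies at +9.8 in tool y and +21 in z. I'll back off a little, then go down beside it.

Request:
apply_moves(targets=[[[0, 10, -7], 0, 0], [[26, 0, 0], 0, 0], [[26, 0, 0], 0, 0], [[0, 0, 0], 0, 0]])

```text
clock: 3.95
eef_pos: [540.3, 266.0, 158.5]
tool_rot: [0.92, 1.566, 0.5]
force: [0.4, 0.3, -0.6]
width: -0.5
```

```bash
python3 w2.py w3
```

```text
3.95 [540.27466925 265.98875142 158.53482543] -0.4908864446380621 [ 0.4  0.3 -0.6]
[[ 0.004  0.407  0.913]
 [ 0.002  0.913 -0.407]
 [-1.     0.004  0.003]]
[ 295  163   40  106 2204]
depth z pct [176.8 178.2 179.5]
blade angle deg 11.351691089845815 n 47
offset of outer face from hinge -19.272783536258217
press [554.23825863 250.35304555] in tool [-11.4  -8.6  19.1]
grip dir check lx in tool [0.004 0.219 0.976]
```

View pics/w3.png

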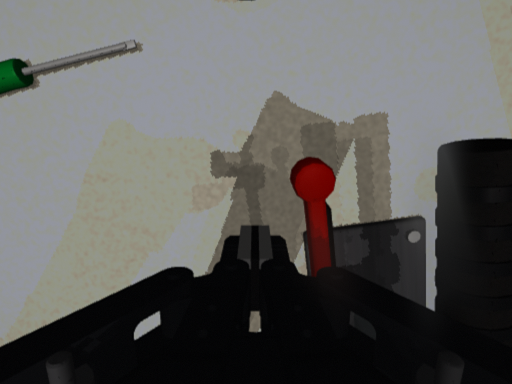

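Request:
apply_moves(targets=[[[6, -5, 5], 0, 0], [[0, 0, 4], 0, 0], [[0, 0, 0], 0, 0]])

```text
clock: 4.38
eef_pos: [549.3, 258.9, 156.8]
tool_rot: [0.922, 1.558, 0.502]
force: [-0.5, -0.4, 0.1]
width: 0.0
```

Request:
apply_moves(targets=[[[0, 1, 3], 0, 0]])

```text
clock: 4.5
eef_pos: [551.6, 258.8, 156.9]
tool_rot: [0.982, 1.56, 0.563]
force: [-3.1, 1.3, -1.2]
width: -0.2
```

Request:
apply_moves(targets=[[[0, 1, 3], 0, 0]])

```text
clock: 4.62
eef_pos: [554.2, 258.6, 156.9]
tool_rot: [1.048, 1.561, 0.629]
force: [-3.1, -0.2, 0.1]
width: 0.2
```

Request:
apply_moves(targets=[[[1.5, 1, 3], 0, 0], [[1.5, 1, 3], 0, 0], [[1.5, 1, 3], 0, 0]])

```text
clock: 5.0
eef_pos: [563.4, 258.7, 152.9]
tool_rot: [1.176, 1.561, 0.758]
force: [-4.0, 0.1, 3.7]
width: -0.3
```

```bash
cat > st.py <<'E'
from h import *
from cell import status
s=status.read_state();R=Ro.from_euler('xyz',s['tool_rot']).as_matrix()
print(s['clock'],s['eef_pos'].round(1) if hasattr(s['eef_pos'],'round') else s['eef_pos'],'Ftool',(R.T@np.array(s['force'])).round(1),'from contact in tool',(R.T@(np.array(s['eef_pos'])-[550.5,259,157])).round(1),'zang',np.degrees(np.arctan2(R[1,2],R[0,2])).round(1),np.round(s['qd'],3)); print(R.round(3))
E
python3 st.py
```

```text
5.0 [563.4 258.7 152.9] Ftool [-3.7 -1.5 -3.7] from contact in tool [ 4.2  4.9 11.9] zang -23.9 [ 0.013  0.044  0.002 -0.057  0.005  0.017  0.026]
[[ 0.007  0.406  0.914]
 [ 0.007  0.914 -0.406]
 [-1.     0.009  0.004]]
```

Request:
apply_moves(targets=[[[0, 0.8, 3], 0, 0], [[0, 0.8, 3], 0, 0]])

```text
clock: 5.25
eef_pos: [568.8, 257.9, 152.8]
tool_rot: [1.331, 1.563, 0.914]
force: [-5.4, -0.2, 4.8]
width: 0.2
```

Request:
apply_moves(targets=[[[0, 0.6, 2.5], 0, 0]])

```text
clock: 5.38
eef_pos: [570.7, 257.6, 152.7]
tool_rot: [1.491, 1.564, 1.074]
force: [-5.8, 0.3, 4.7]
width: -0.1
```

Request:
apply_moves(targets=[[[0, 0.6, 2], 0, 0]])

```text
clock: 5.5
eef_pos: [572.0, 257.4, 152.7]
tool_rot: [1.733, 1.565, 1.316]
force: [-6.6, 0.3, 4.1]
width: -0.3
```

Request:
apply_moves(targets=[[[0, 0.4, 2], 0, 0]])

```text
clock: 5.62
eef_pos: [573.1, 257.1, 152.7]
tool_rot: [2.069, 1.565, 1.652]
force: [-6.9, 0.9, 4.3]
width: -0.0
```

```bash
python3 st.py
```

```text
5.625 [573.1 257.1 152.7] Ftool [-4.3 -2.  -6.7] from contact in tool [ 4.3  7.4 21.5] zang -23.9 [ 0.01   0.019 -0.007 -0.037 -0.007  0.034  0.022]
[[-0.     0.405  0.914]
 [ 0.006  0.914 -0.405]
 [-1.     0.005 -0.003]]
```

Request:
apply_moves(targets=[[[0, 0.5, 3], 0, 0], [[0, 0.5, 3], 0, 0]])

```text
clock: 5.88
eef_pos: [575.9, 256.5, 152.7]
tool_rot: [2.867, 1.562, 2.45]
force: [-10.7, 1.8, 9.4]
width: -0.3
```

Request:
apply_moves(targets=[[[0, 0.2, 3], 0, 0]])

```text
clock: 6.0
eef_pos: [575.9, 256.4, 152.7]
tool_rot: [3.12, 1.558, 2.705]
force: [-11.3, 2.4, 8.0]
width: 0.6
```

Request:
apply_moves(targets=[[[0, 0, 3], 0, 0]])

```text
clock: 6.12
eef_pos: [575.7, 256.4, 152.8]
tool_rot: [-3.056, 1.553, 2.812]
force: [-9.7, 1.9, 7.8]
width: -0.1
```

```bash
python3 st.py
```

```text
6.125 [575.7 256.4 152.8] Ftool [-7.7 -2.2 -9.8] from contact in tool [ 3.8  7.8 24.2] zang -23.8 [ 0.02   0.017 -0.018 -0.037 -0.02   0.053  0.033]
[[-0.017  0.403  0.915]
 [ 0.006  0.915 -0.403]
 [-1.    -0.002 -0.018]]
```

Request:
apply_moves(targets=[[[0, 0, 6], 0, 0]])

```text
clock: 6.25
eef_pos: [576.1, 256.2, 152.8]
tool_rot: [-2.981, 1.544, 2.889]
force: [-17.6, 4.3, 11.1]
width: -0.4
```

Request:
apply_moves(targets=[[[0, 0, 6], 0, 0]])

```text
clock: 6.38
eef_pos: [575.8, 256.3, 152.9]
tool_rot: [-2.934, 1.534, 2.939]
force: [-17.7, 2.5, 12.4]
width: 0.2
```

```bash
python3 st.py; python3 w2.py w4
```

```text
6.375 [575.8 256.3 152.9] Ftool [-11.7  -4.9 -17.7] from contact in tool [ 3.2  7.6 24.5] zang -23.5 [ 0.037  0.036 -0.035 -0.073 -0.038  0.105  0.064]
[[-0.037  0.399  0.916]
 [ 0.008  0.917 -0.399]
 [-0.999 -0.008 -0.036]]
6.375 [575.83742401 256.26132608 152.85900703] 0.17071027557709612 [-17.7   2.5  12.4]
[[-0.037  0.399  0.916]
 [ 0.008  0.917 -0.399]
 [-0.999 -0.008 -0.036]]
[ 288  162   43  112 2574]
depth z pct [176.8 178.1 179.5]
blade angle deg 13.547422750159798 n 42
offset of outer face from hinge 4.103301671286026
press [558.60221972 250.56690348] in tool [-16.5 -12.2 -14.1]
grip dir check lx in tool [-0.037  0.173  0.984]
```

View pics/w4.png

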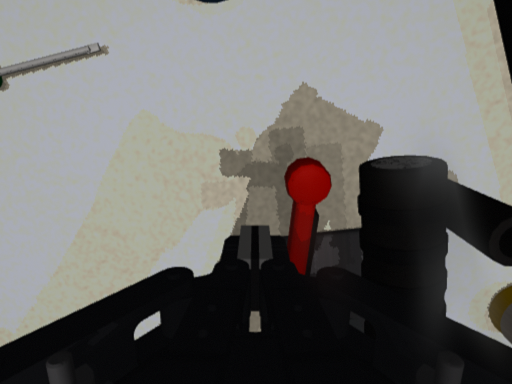

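Request:
apply_moves(targets=[[[-1, 0, 5], 0, 0], [[-1, 0, 5], 0, 0], [[-1, 0, 5], 0, 0]])

```text
clock: 6.8
eef_pos: [574.8, 256.3, 153.5]
tool_rot: [-2.881, 1.506, 2.998]
force: [-11.9, 3.8, 4.0]
width: -0.2
```

```bash
python3 st.py
```

```text
6.8 [574.8 256.3 153.5] Ftool [ -3.2  -1.2 -12.6] from contact in tool [ 1.9  7.1 23.6] zang -23.2 [ 0.03   0.032 -0.029 -0.063 -0.032  0.095  0.055]
[[-0.064  0.392  0.918]
 [ 0.009  0.92  -0.393]
 [-0.998 -0.017 -0.063]]
```

Request:
apply_moves(targets=[[[-0.5, 0, 6], 0, 0], [[-0.5, 0, 6], 0, 0], [[0, -1, -4], 0, 0], [[0, -1, -4], 0, 0], [[0, -1, -4], 0, 0], [[0, -1, -5], 0, 0], [[0, -1, -5], 0, 0], [[0, -1, -5], 0, 0], [[0, -1, -5], 0, 0], [[0, -1, -5], 0, 0]])

```text
clock: 8.05
eef_pos: [537.2, 262.7, 156.2]
tool_rot: [-2.864, 1.486, 3.018]
force: [-0.1, -0.4, 0.1]
width: 0.2
```

```bash
python3 st.py
```

```text
8.05 [537.2 262.7 156.2] Ftool [-0.1 -0.4  0.1] from contact in tool [  1.9  -1.7 -13.5] zang -23.0 [-0.026 -0.051 -0.002  0.096 -0.003 -0.058 -0.047]
[[-0.084  0.389  0.917]
 [ 0.01   0.921 -0.389]
 [-0.996 -0.023 -0.082]]
```

```bash
python3 - <<'E'
from h import *
from cell import eyes
d=pickle.load(open("v0.pkl","rb")); out=[]
for n,(x0,y0) in (("side",(200,180)),("scene",(240,180))):
    im,de=eyes.get_image(n); a=red(d[n][0]);b=red(im)
    print(n,a.sum(),b.sum(),(a!=b).sum())
    for I in (d[n][0],im): out.append(cv2.resize(I[y0:y0+90,x0:x0+110],None,fx=3.5,fy=3))
cv2.imwrite('pics/cmp1.png',np.vstack([np.hstack(out[:2]),np.hstack(out[2:])]))
snap('w5')
E
```

```text
side 330 64 268
scene 230 197 59
8.15 [536.57662722 262.96916642 156.31192284] 0.24147043048360609 [0.  0.3 0.5]
[[-0.085  0.388  0.918]
 [ 0.01   0.921 -0.389]
 [-0.996 -0.024 -0.083]]
```

View pics/cmp1.png

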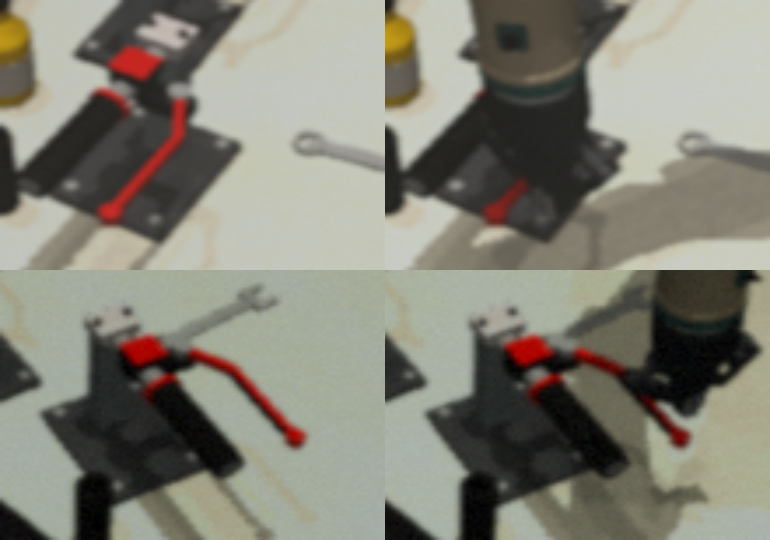

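View pics/w5.png

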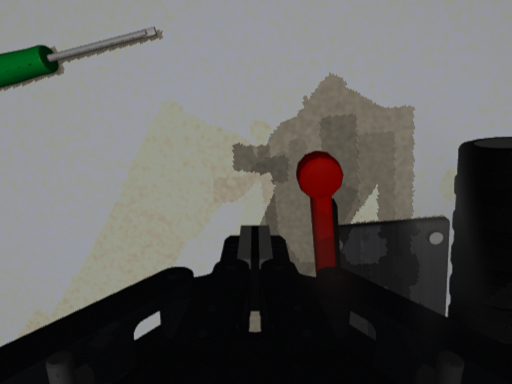

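The lever is fully out again: the tip in the scene crop is back at its original pixel, and the fingers are clear of it. Now the second press.

Request:
apply_moves(targets=[[[-0.4, 0.5, 5], 0, 0], [[-0.4, 0.8, 5], 0, 0], [[-0.4, 1, 5], 0, 0], [[-0.4, 1.2, 5], 0, 0], [[-0.4, 1.2, 5], 0, 0]])

```text
clock: 8.82
eef_pos: [561.3, 258.7, 156.1]
tool_rot: [-2.874, 1.481, 3.011]
force: [-4.5, 0.4, 3.2]
width: 0.1
```

```bash
python3 st.py
```

```text
8.825 [561.3 258.7 156.1] Ftool [-2.8 -1.4 -4.6] from contact in tool [-0.1  4.  10.1] zang -22.9 [ 0.023  0.049 -0.001 -0.108 -0.001  0.073  0.048]
[[-0.089  0.387  0.918]
 [ 0.012  0.922 -0.387]
 [-0.996 -0.024 -0.087]]
```

Request:
apply_moves(targets=[[[-0.4, 1, 5], 0, 0], [[-0.4, 1, 5], 0, 0], [[-0.4, 0.8, 4.5], 0, 0]])

```text
clock: 9.2
eef_pos: [573.0, 256.6, 156.1]
tool_rot: [-2.864, 1.474, 3.022]
force: [-7.1, 2.1, 4.6]
width: 0.1
```

```bash
python3 st.py
```

```text
9.2 [573.  256.6 156.1] Ftool [-3.9 -0.9 -7.8] from contact in tool [-1.2  6.5 21.7] zang -22.8 [ 0.02   0.041 -0.004 -0.089 -0.006  0.073  0.044]
[[-0.096  0.386  0.918]
 [ 0.012  0.922 -0.386]
 [-0.995 -0.027 -0.093]]
```

Request:
apply_moves(targets=[[[-0.5, 0.4, 5], 0, 0]])

```text
clock: 9.32
eef_pos: [574.4, 256.2, 156.0]
tool_rot: [-2.859, 1.467, 3.028]
force: [-13.4, 3.6, 7.3]
width: -0.3
```

Request:
apply_moves(targets=[[[-0.5, 0, 6], 0, 0]])

```text
clock: 9.45
eef_pos: [574.4, 256.1, 156.1]
tool_rot: [-2.857, 1.456, 3.032]
force: [-16.7, 3.8, 9.0]
width: 0.1
```

Request:
apply_moves(targets=[[[-0.5, 0, 7], 0, 0]])

```text
clock: 9.57
eef_pos: [574.3, 256.1, 156.2]
tool_rot: [-2.855, 1.443, 3.037]
force: [-17.6, 3.5, 11.2]
width: -0.2
```

```bash
python3 st.py
```

```text
9.575 [574.3 256.1 156.2] Ftool [ -8.8  -3.8 -18.8] from contact in tool [-2.2  6.4 23. ] zang -22.5 [ 0.033  0.051 -0.032 -0.094 -0.041  0.132  0.07 ]
[[-0.127  0.379  0.917]
 [ 0.013  0.925 -0.38 ]
 [-0.992 -0.036 -0.122]]
```

```bash
python3 - <<'E'
from h import *
from cell import status,eyes
for i in range(10):
    n=['wrist','scene','side'][i%3]
    im,de=eyes.get_image(n)
    cv2.imwrite(f'pics/e_{n}.png',im)
    s=status.read_state();R=Ro.from_euler('xyz',s['tool_rot']).as_matrix()
    print(s['clock'],np.round(s['eef_pos'],1),np.round(R.T@s['force'],1),R[2,2].round(3),np.abs(s['qd']).max().round(3))
E
```

```text
9.625 [574.3 256.1 156.2] [ -8.9  -3.6 -18.1] -0.123 0.016
9.675 [574.2 256.1 156.2] [ -8.2  -3.5 -18.1] -0.122 0.009
9.725 [574.2 256.1 156.2] [ -7.7  -3.9 -18.2] -0.122 0.004
9.775 [574.2 256.1 156.2] [ -8.   -3.5 -17.7] -0.122 0.002
9.825 [574.2 256.1 156.2] [ -7.4  -4.2 -17.9] -0.122 0.002
9.875 [574.2 256.1 156.2] [ -7.5  -3.5 -18.9] -0.122 0.001
9.925 [574.2 256.2 156.2] [ -7.8  -3.1 -18. ] -0.122 0.002
9.975 [574.2 256.1 156.2] [ -7.8  -2.9 -17.5] -0.122 0.002
10.025 [574.2 256.2 156.2] [ -8.4  -3.7 -17.1] -0.122 0.001
10.075 [574.2 256.1 156.2] [ -8.5  -3.6 -18.5] -0.122 0.001
```

View pics/e_wrist.png

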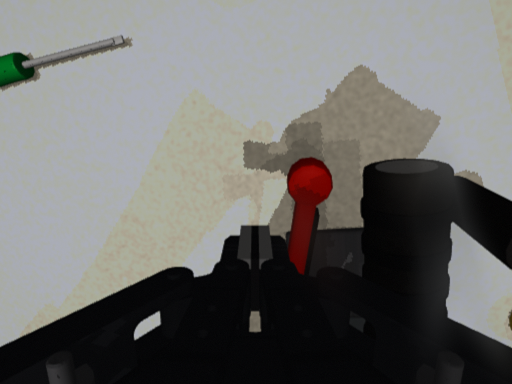

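View pics/e_scene.png

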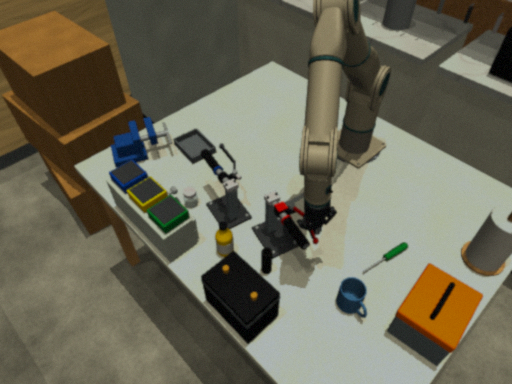

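The push is steady at about 18 N on the stop, and the tool isn't moving. In the wrist view the blade is at (305,240), clear of the grip at (405,240). Handing in.

```bash
python3 -c "
from cell import ctrl
print(ctrl.finish_job())"
```

```text
the job is handed in; nothing more can be done
None
```

I pressed the brake lever to its stop twice with the back of the closed fingers and handed the job in with it still held there. The hand-in reports no verdict.

- **First press:** I held it on the stop for about 1 s, with about 10–18 N along the push. I then let it out. The scene view showed the tip back at its original place and the fingers clear of the lever.
- **Second press:** over the last 0.5 s before hand-in, the push was a steady 17–19 N with the tool at rest. That is above the 15 N that is surely on the stop and well under 45 N. The press ended within about 1 mm of the first, allowing for the tool's tilt. The clock read about 10 s.
- **Clearance:** the last wrist and scene pictures show a gap between lever and grip. The scene picture shows the clutch lever and other items where they were. I judged these by eye only. I worked out about 12–15 mm of height between the gripper's knuckles and the grip.

**Disagreements:**
- The tool tilted about 7° under load, which the moves cannot correct. There was also about 10 N of upward force on the tool, which I put down to friction on the blade.
- With the fingers close to the blade, my picture fit of its angle was unreliable. I judged the stop from force and standstill instead.

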